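# Zero a two-pin low-ohm tester, then hold it on a board's test lands

### The arm

A 6-joint arm with a two-finger parallel gripper is mounted at the origin on a cart in front of the work surface, level with it; the furniture and walls round the work are solid. World frame = base frame: x ahead of the robot, y to its left, z up, the work surface at z = 0. Lengths are in m, angles in rad, forces in N, time in s.
With the tool pointing down it reaches from about 0.325 to 0.9 m from the base axis. Payload 6.1 kg.
Tool frame: the origin (TCP) lies midway between the tips of the shut fingers; the grasp point (between the pads) lies 19 mm behind it; z points along the fingers, y is the line along which they close (so a half turn about z gives the same grasp; the last joint's range is limited). The gripper opens to 87 mm and grips with 3 to 60 N. Pads are 19 mm wide; open, the fingers measure 117 mm over their backs; the gripper's body (75 mm by 190 mm) begins 51 mm behind the grasp point.
Start: joints at [1.037, 0.22, 1.526, -0, 1.395, -0.126], TCP at [0.248, 0.574, 0.223] pointing down, gripper open.
Joint ranges: [-2.98, 2.98], [-0.91, 2.08], [0.09, 2.57], [-1.24, 4.39], [0.2, 2.65], [-2.68, 2.68]. Speed limits (rad/s): [2.57, 2.57, 3.01, 3.14, 3.14, 3.14].

### API

Orientations are given as a unit quaternion [x, y, z, w].
In Python, from cell import state, camera, hand_in gives the robot as it stands.
- The arm moves only by the tool send_rows, never from a script. Its argument "motion" is a list of rows, each a list of 3 entries, a list of its own where there are three numbers: the turn, a rotation vector about the tool's x, y, z in degrees, then the shift along the tool's x, y, z in m, then the finger opening in m, from 0 to 0.087. A call has 1 to 5 rows; each row is the pose to reach, as a shift and turn from the pose commanded when the call began, along the tool's axes at that moment; what a row does not reach only later rows make up. A row lasts 1/8 s, in which the tool goes at most 62.5 mm and 10.7 degrees, less where a joint would pass 70% of its speed; a pose out of reach is approached as far as the arm can. A call with a gripper value outside its range is refused whole. The fingers move at their own pace and stop on an object; "squeeze" is the grip in N (left out, the last holds). Time passes only in rows, so rows that repeat a pose let the fingers close. It gives the time, the measured TCP pose, the force, the opening and the grip force at its end, in the units of the state.
- state(): the state, without advancing time (a new reading comes with each control period).
- camera(name): name is "side" or "top"; returns a dict with "img" (480x640x3 uint8, blue, green, red), "K" (3x3 intrinsics, pixels), "T" (4x4, takes a point from camera to world coordinates). Camera axes: x right, y down, z forward; pixel columns grow to the right and rows downward; lengths in m; the calibration is good to about 2 mm. A picture is of the moment at which its call begins. There is no depth.
- hand_in(): hands the job in; it is judged then, once.
The state is a dict: "time": time; "qpos": joint angles; "qd": joint speeds; "joint_torque": joint torques, N m; "tcp_pos": TCP position; "tool_rot": TCP orientation; "wrist_force": force on the tool from outside, world axes, zero at the start; "wrist_torque": the same for the moment, N m; "finger_gap": finger opening in m; "gripper_force": force on a finger pad.
Only numpy, scipy, OpenCV 4.12 (cv2) and the standard library are available. Lean on these libraries where they do the work, as an engineer would, in place of code of your own. Each camera call takes 0.05 s, during which the arm holds its last target. There are 200 camera calls.

### The job

Measure across the two test lands of the circuit board in the tilted holder with the orange cordless low-ohm tester that stands in its socket. Take the tester out, zero it first by pressing both of its sprung pins on the brass plate of its stand for a moment with the tester upright, then set one pin on each of the two gold lands in the white frame and hold the tester there square to the board, pressed lightly so that both pins are about half pushed in, and finish while still holding it so. Do not press hard, shift the board's tilt or disturb the other things on the bench.

Things in the scene. Friction and masses are not known exactly. Their poses are not given: they have to be found in the camera images.
- tester: orange and black cordless tester, a bar 18 (x) by 24 (y) mm, 0.14 kg. Origin: centre of the face the pins come out of; z along the bar to its top. Black nose z 0 to 30 mm, guard 28 x 36 mm at z 30 to 35, orange handle to z 138. Starts upright in the stand's socket, axes along the stand's, guard on the rim, origin 36 mm above the bench. Pins at y = +8 and -8 mm reach to z = -14 mm
- tester_grip (a point): point on the tester's axis, 108 mm above its origin: where to grip the handle, across 24 mm (its y) or 18 mm (its x); the frame is the tester's
- pin_left (a joint): how far the pin at the tester's +y is pushed in, m: 0 free, 0.008 at its stop; spring 0.8 N to start it, 2.4 N at half travel, 4 N at the stop
- pin_right (a joint): the same for the pin at the tester's -y
- pin_left_tip (a point): end of the pin at the tester's +y (pin 4.4 mm thick, round end)
- pin_right_tip (a point): end of the pin at the tester's -y
- stand: grey stand fixed to the bench, foot 72 (x) by 122 (y) mm, its top 18 mm high. At y = -30 mm a socket block 46 x 52 mm, rim 66 mm high, with an upright hole 22 x 28 mm that holds the tester's nose (30 mm) and pins (14 mm); at y = +34 mm the zeroing plate. Origin under the foot's centre, z up
- zero_plate: brass zeroing plate, 38 x 38 mm, on the stand's +y end at y = +34 mm, its face level and 28 mm above the bench
- zero_mid (a point): centre of the brass plate's upper face
- holder: blue board holder fixed to the bench, foot 105 (x) by 160 (y) mm. Two cheeks with black locking knobs at its +y and -y ends (180 mm over the knobs, 110 mm high) carry the board on an axis along y, 93 mm above the bench. Origin under the foot's centre, z up
- board_tilt (a joint): tilt of the board in its holder, rad: 0 level, growing as its front (-x) edge sinks, that is as its face turns to the holder's -x; set between 0.15 and 0.5 and stiff (about 0.8 N m), to be left as it is
- board_mid (a point): middle of the upper face of the green circuit board (65 mm along x, 100 mm along y), on the tilt axis; z stands square on the board. Taller parts: blue box rear left and terminal block rear right (10 mm above the face), capacitors front right (11 mm), four flat chips between
- land_left (a point): centre of the left (+y) gold test land, 9 mm across, flat on the board: 22.5 mm in front of the board's middle and 11 mm to its left; the frame is the board's. A thin white rectangle, 29 x 13 mm, frames the two lands
- land_right (a point): centre of the right gold test land, 9 mm across: 22.5 mm in front of the board's middle and 5 mm to its right, 16 mm from the other land
- side_cutters: red-handled side cutters lying near the front edge, 51 x 137 x 11 mm; loose, not part of the job
- screwdriver: flat screwdriver with a red handle lying near the front edge, 27 x 196 x 24 mm; loose, not part of the job
- battery: dark square battery standing on end, 18 x 27 x 48 mm; loose, not part of the job
- tape_roll: black roll of tape lying flat, 61 mm across, 19 mm high; loose, not part of the job
- heat_sink: black finned heat sink, 40 x 45 x 26 mm; loose, not part of the job
There are look-alikes about, which are no part of the job. What is shaped like the tester but green or purple is not meant.

How it is judged:
On the way:
1. with the tester upright in the fingers, both pins are pushed in by the brass zeroing plate (value of joint each of pin_left, pin_right above 0.001 m and contact force between tester and zero_plate above 1 N and contact force between the fingers and tester above 1 N and angle between tester's own z axis and vertical below 0.2 rad and distance between each of pin_left_tip, pin_right_tip and zero_mid below 0.025 m), for 0.2 s.
At the end, for the whole second after the job is handed in: the fingers hold the tester still with one pin on each gold land (pin ends within 4.5 mm of the lands' centres, either way round), each pin pushed in between 1.5 and 6.5 mm of its 8 mm, the tester within 0.17 rad of square to the board, pressing on the board with 1.5 to 10 N and clear of its stand (((distance between pin_left_tip and land_left below 0.0045 m and distance between pin_right_tip and land_right below 0.0045 m) or (distance between pin_left_tip and land_right below 0.0045 m and distance between pin_right_tip and land_left below 0.0045 m)) and value of joint pin_left between 0.0015 and 0.0065 m and value of joint pin_right between 0.0015 and 0.0065 m and angle between the z axis of tester and the z axis of board_mid, either way round below 0.17 rad and height (world z) of tester above 0.05 m and contact force between tester and holder between 1.5 and 10 N and contact force between the fingers and tester above 1 N and contact force between tester and stand below 0.1 N and linear speed of tester below 0.02 m/s); the arm keeps its last pose, push and grip.
It fails at once if the tester is pressed hard on the board or its holder, over 16 N (contact force between tester and holder above 16 N).
It fails at once if the tester is pressed hard on the zeroing plate, over 16 N (contact force between tester and zero_plate above 16 N).
It fails at once if the board is pushed out of its set tilt (a land moves over 4 mm) (distance of land_left from where it was at the start of the episode above 0.004 m).
It fails at once if one of the loose bystanders (cutters, screwdriver, battery, tape, heat sink) is shifted over 20 mm (distance of any of side_cutters, screwdriver, battery, tape_roll, heat_sink from where it was at the start of the episode above 0.02 m).
It also fails if it takes over 45 s, if anything falls off the work surface, if the arm or the gripper's body presses on something with over 40 N, if the wrist force passes 120 N, or if a joint passes its speed limit or range.

## Working session

There is one attempt and no reset: what is moved stays moved. The work goes in short steps, Python scripts to look and compute and a tool call to move; the robot and the scene stay as the last step left them, time stands still between calls to the robot, and variables do not carry over. Pictures are saved under pics/ and viewed, at most 10 in all, crops included, and the job is handed in when it is done.

Besides the shell and the picture viewer there is one more tool, called as name([rows], argument=value, ...), one row to a line, values as JSON. send_rows: Moves the arm, as the interface text tells. Its arguments: {"type":"object","properties":{"motion":{"type":"array","items":{"type":"array"}},"squeeze":{"type":"number"}},"required":["motion"]}

```bash
mkdir -p pics; ls; python3 - <<'E'
from cell import state,camera
import cv2,numpy as np
np.set_printoptions(precision=4,suppress=True)
s=state();print({k:s[k] for k in('time','tcp_pos','tool_rot','finger_gap')})
for n in('side','top'):
    c=camera(n);cv2.imwrite(f'pics/{n}0.png',c['img']);print(n,c['K'],c['T'])
E
```

```text
pics
{'time': 0.0, 'tcp_pos': array([0.2475, 0.5732, 0.2214]), 'tool_rot': array([ 0.2025,  0.9793, -0.0009, -0.0003]), 'finger_gap': 0.08730248274440884}
side [[460.9537   0.     330.8788]
 [  0.     460.9537 228.9346]
 [  0.       0.       1.    ]] [[-0.9894 -0.0241  0.143   0.3765]
 [-0.1423  0.3519 -0.9252  0.9791]
 [-0.028  -0.9357 -0.3516  0.422 ]
 [ 0.      0.      0.      1.    ]]
top [[560.5301   0.     315.0802]
 [  0.     560.5301 239.1148]
 [  0.       0.       1.    ]] [[-0.0253 -0.9907  0.1334  0.3907]
 [-0.9996  0.0267  0.0091  0.156 ]
 [-0.0126 -0.1331 -0.991   1.0749]
 [ 0.      0.      0.      1.    ]]
```

View pics/side0.png

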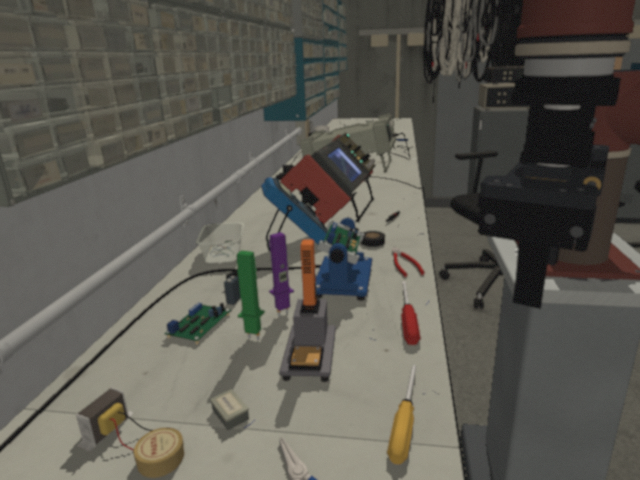

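View pics/top0.png

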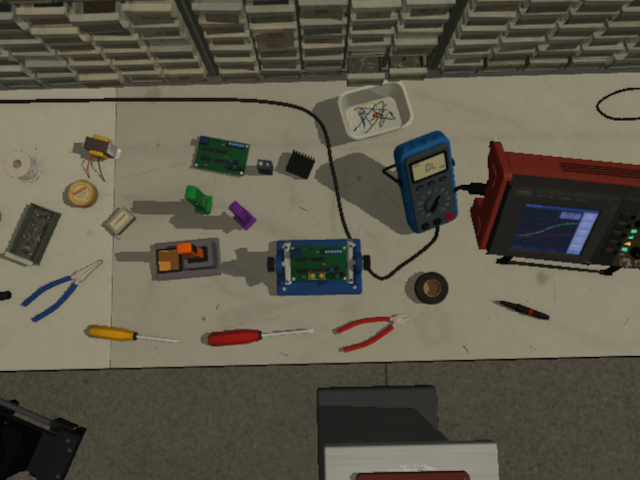

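The top view shows three tester shapes: green (198,198), purple (241,214) and orange (190,250). The orange one stands in the grey stand's socket beside the brass plate (167,261), so it fits the description. The board is in the blue holder at (318,267). I'll confirm this in one enlarged crop.

```bash
python3 - <<'E'
import cv2,numpy as np
t=cv2.imread('pics/top0.png')
a=cv2.resize(t[225:295,140:240],(800,560),interpolation=cv2.INTER_CUBIC)[:, :]
b=cv2.resize(t[230:300,265:375],(800,509),interpolation=cv2.INTER_CUBIC)
o=np.vstack([cv2.resize(a,(400,280)),cv2.resize(b,(400,255))])
s=cv2.imread('pics/side0.png')
c=cv2.resize(s[210:390,260:380],(356,535),interpolation=cv2.INTER_CUBIC)
cv2.imwrite('pics/crop1.png',np.hstack([o,c]))
E
```

```text
(no output)
```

View pics/crop1.png

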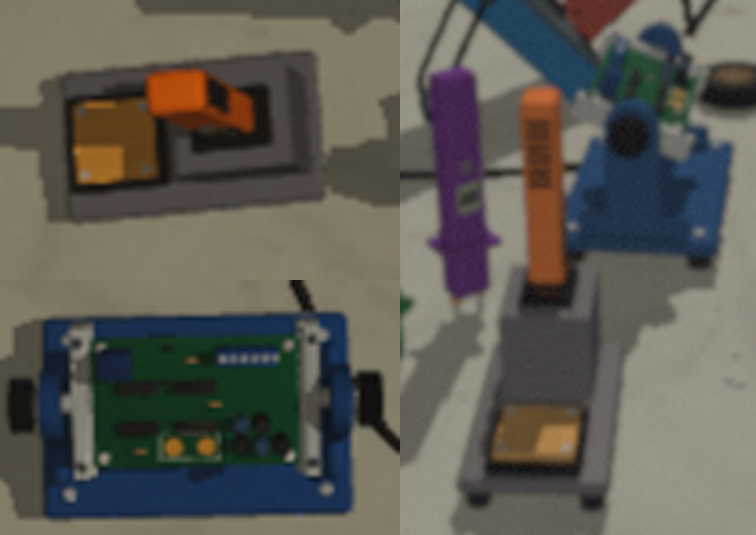

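The crop confirms it: the orange tester stands in the grey stand with the brass plate to its left, and the two gold lands sit in the white frame at the board's front edge. Next I'll measure them.

```bash
cat > h.py <<'E'
import cv2,numpy as np
np.set_printoptions(precision=4,suppress=True)
CAL={}
def ray(c,uv):
    d=np.linalg.inv(c['K'])@[uv[0],uv[1],1]; return c['T'][:3,3],c['T'][:3,:3]@d
def plane(c,uv,z):
    o,d=ray(c,uv); return o+d*(z-o[2])/d[2]
def tri(c1,u1,c2,u2):
    A=np.zeros((3,3));b=np.zeros(3);rs=[ray(c1,u1),ray(c2,u2)]
    for o,d in rs:
        d=d/np.linalg.norm(d);P=np.eye(3)-np.outer(d,d);A+=P;b+=P@o
    p=np.linalg.solve(A,b)
    return p,[round(1e3*np.linalg.norm(np.cross(p-o,d/np.linalg.norm(d))),1) for o,d in rs]
def proj(c,p):
    q=c['T'][:3,:3].T@(np.asarray(p)-c['T'][:3,3]); q=c['K']@q; return q[:2]/q[2]
def blobs(c,lo,hi,roi,amin=10):
    x0,y0,x1,y1=roi
    m=cv2.inRange(cv2.cvtColor(c['img'],cv2.COLOR_BGR2HSV)[y0:y1,x0:x1],lo,hi)
    cs,_=cv2.findContours(m,cv2.RETR_EXTERNAL,cv2.CHAIN_APPROX_NONE)
    return [k+[x0,y0] for k in sorted(cs,key=cv2.contourArea,reverse=True) if cv2.contourArea(k)>=amin]
def cen(k):
    m=cv2.moments(k);return np.array([m['m10'],m['m01']])/m['m00']
E
python3 - <<'E'
from h import *
from cell import camera
t=camera('top');s=camera('side')
hs=cv2.cvtColor(t['img'],cv2.COLOR_BGR2HSV);h2=cv2.cvtColor(s['img'],cv2.COLOR_BGR2HSV)
for n,p in dict(lit=(164,266),plate=(170,253),topf=(184,248),side=(197,252),foot=(215,268),block=(216,250),land=(308,275),blue=(282,290)).items(): print(n,hs[p[1],p[0]])
for n,p in dict(land=(487,0),).items(): pass
print('side lands')
for k in blobs(s,(12,80,90),(30,255,255),(320,215,375,262),3): print(cen(k),cv2.contourArea(k),k[:,0].min(0),k[:,0].max(0))
print('top lands')
for k in blobs(t,(12,110,110),(28,255,255),(295,262,340,285),3): print(cen(k),cv2.contourArea(k))
print('plate')
for k in blobs(t,(10,100,60),(30,255,255),(150,240,182,278),20):
    r=cv2.minAreaRect(k);print(r)
    for q in cv2.boxPoints(r): print(q,plane(t,q,.028))
print('blue foot')
for k in blobs(t,(100,120,40),(125,255,255),(270,232,370,302),200)[:1]:
    r=cv2.minAreaRect(k);print(r)
    for q in cv2.boxPoints(r): print(q,plane(t,q,.01))
print('orange')
for k in blobs(t,(3,180,60),(12,255,255),(170,235,215,270),20): print(cv2.minAreaRect(k),k[:,0].min(0),k[:,0].max(0))
for k in blobs(s,(3,150,60),(14,255,255),(290,230,325,310),20): print(cv2.minAreaRect(k),cv2.boxPoints(cv2.minAreaRect(k)))
E
```

```text
lit [ 17 196 155]
plate [ 16 188  95]
topf [ 11 237 181]
side [ 10 213  91]
foot [ 8 34 60]
block [13 31 58]
land [56 74 72]
blue [107 126  73]
side lands
[352.9462 242.7527] 15.5 [351 240] [355 246]
[371.321  234.7654] 13.5 [368 233] [374 236]
top lands
[321.5    275.3542] 8.0
[312.3542 275.5   ] 8.0
plate
((169.5, 256.5), (27.0, 23.0), 90.0)
[158. 243.] [0.5322 0.4625 0.028 ]
[181. 243.] [0.531  0.4189 0.028 ]
[181. 270.] [0.4799 0.4185 0.028 ]
[158. 270.] [0.4811 0.4618 0.028 ]
blue foot
((319.3276672363281, 266.7092590332031), (54.12685012817383, 83.70940399169922), 88.87670135498047)
[276.9505 240.4716] [0.5334 0.2389 0.01  ]
[360.6438 238.8305] [0.5322 0.0785 0.01  ]
[361.7049 292.947 ] [0.429  0.0802 0.01  ]
[278.0116 294.588 ] [0.43   0.2386 0.01  ]
orange
((189.62945556640625, 249.18783569335938), (27.643856048583984, 14.106916427612305), 4.085616588592529) [176 242] [203 257]
((308.047119140625, 272.49822998046875), (65.33084869384766, 12.387408256530762), 87.83892822265625) [[300.626  240.0896]
 [313.0046 239.6225]
 [315.4682 304.9069]
 [303.0896 305.374 ]]
```

```bash
python3 - <<'E'
from h import *
from cell import camera
t=camera('top');s=camera('side')
for k in blobs(t,(14,120,60),(30,255,255),(150,240,186,278),20)[:1]:
    r=cv2.minAreaRect(k);print('plate',r)
    for q in cv2.boxPoints(r): print(q,plane(t,q,.028))
for k in blobs(s,(8,90,50),(30,255,255),(285,340,330,372),20)[:1]:
    r=cv2.minAreaRect(k);print('plate side',r,cv2.contourArea(k), 'mid',plane(s,cen(k),.028))
    for q in cv2.approxPolyDP(k,3,True)[:,0]: print(q,plane(s,q,.028))
print('foot')
for q in((156.5,243.5),(219,238),(221,274.5),(152.5,280)): print(q,plane(t,q,.018))
# weak land-height: side view land pair
for k in blobs(s,(12,60,70),(32,255,255),(340,230,362,255),3): print('sl',cen(k),cv2.contourArea(k),k[:,0].min(0),k[:,0].max(0))
for a in (321.5,312.35): 
  for z in(.082,.086,.090): 
    p=plane(t,(a,275.4),z); print(z,p,proj(s,p))
# tester axis side: top at z .174 & base of handle
for v,z in(((306.8,239.8),.174),((309.3,305),.071)): print('axis side',plane(s,v,z))
crop=lambda im,x0,y0,x1,y1,f:cv2.resize(im[y0:y1,x0:x1],None,fx=f,fy=f,interpolation=cv2.INTER_CUBIC)
a=crop(s['img'],310,205,380,275,8);b=crop(t['img'],150,235,178,283,12)[:560,:230]
cv2.imwrite('pics/crop2.png',np.hstack([a,cv2.resize(b,(230,560))]))
E
```

```text
plate ((168.0, 259.5), (21.0, 20.0), 90.0)
[158. 249.] [0.5208 0.4623 0.028 ]
[178. 249.] [0.5198 0.4245 0.028 ]
[178. 270.] [0.4801 0.4242 0.028 ]
[158. 270.] [0.4811 0.4618 0.028 ]
plate side ((305.5, 355.5), (19.0, 31.0), 90.0) 492.0 mid [0.5    0.4481 0.028 ]
[294 348] [0.5204 0.4305 0.028 ]
[290 364] [0.5179 0.4674 0.028 ]
[318 365] [0.4792 0.4655 0.028 ]
[320 348] [0.4829 0.4267 0.028 ]
foot
(156.5, 243.5) [0.5327 0.4683 0.018 ]
(219, 238) [0.54   0.3488 0.018 ]
(221, 274.5) [0.4703 0.3452 0.018 ]
(152.5, 280) [0.4633 0.475  0.018 ]
sl [353.1111 243.0342] 19.5 [351 240] [355 246]
0.082 [0.4592 0.1553 0.082 ] [354.0383 242.4982]
0.086 [0.4589 0.1553 0.086 ] [354.1589 240.5901]
0.09 [0.4586 0.1553 0.09  ] [354.2799 238.6758]
0.082 [0.4596 0.1715 0.082 ] [353.0019 245.7158]
0.086 [0.4593 0.1715 0.086 ] [353.1271 243.7675]
0.09 [0.4591 0.1714 0.09  ] [353.2527 241.8129]
axis side [0.5058 0.3731 0.174 ]
axis side [0.5054 0.3807 0.071 ]
```

View pics/crop2.png

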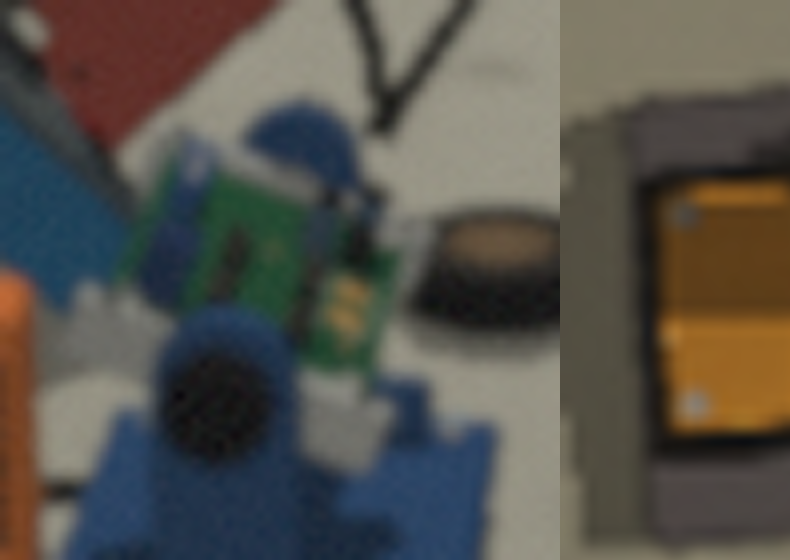

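```bash
cat >> h.py <<'E'
from scipy.spatial.transform import Rotation as Ro
def toolR(yaw,tilt=0):
    # tester/board frame: yaw about z then tilt about y (normal leans to -x); tool y = frame y, tool z = -frame z
    F=Ro.from_euler('ZY',[yaw,-tilt]).as_matrix()
    return np.c_[-F[:,0],F[:,1],-F[:,2]],F
def step(s,p,R):
    R0=Ro.from_quat(s['tool_rot'])
    return np.degrees((R0.inv()*Ro.from_matrix(R)).as_rotvec()).round(2), R0.inv().apply(np.asarray(p)-s['tcp_pos']).round(4)
E
python3 - <<'E'
from h import *
from cell import camera,state
s=camera('side')
for tl in(.3,.35,.4,.45,.5):
    R,F=toolR(-.007,tl)
    m=np.array([.4812,.160,.093]); m[:2]+=0
    f=lambda x,y,z=0:(proj(s,m+F@[x,y,z])-[310,205])*8
    print(tl,'far rear',f(.0325,-.05),'far front',f(-.0325,-.05),'near front',f(-.0325,.05),'landL',f(-.0225,.011),'landR',f(-.0225,-.005))
t=camera('top');print('purple/green tops',plane(t,(236,208),.15),plane(t,(198,198),.15))
R,_=toolR(np.radians(3.3))
print(step(state(),[.504,.3785,.2214],R))
E
```

```text
0.3 far rear [161.6678 150.9572] far front [406.2578 228.3841] near front [367.1254 386.6575] landL [343.2396 308.2162] landR [350.1858 283.0231]
0.35 far rear [163.5162 145.3043] far front [404.2448 233.9936] near front [364.9201 392.7665] landL [341.7876 312.3092] landR [348.7544 287.0604]
0.4 far rear [165.6677 139.7546] far front [401.9334 239.4847] near front [362.384  398.7432] landL [340.1152 316.3164] landR [347.1064 291.0134]
0.45 far rear [168.1175 134.3222] far front [399.3299 244.8439] near front [359.5242 404.5727] landL [338.227  320.2279] landR [345.2461 294.8723]
0.5 far rear [170.8601 129.021 ] far front [396.4415 250.0582] near front [356.3486 410.2411] landL [336.1281 324.0341] landR [343.1785 298.6277]
purple/green tops [0.5715 0.296  0.15  ] [0.5904 0.36   0.15  ]
(array([ -0.02,  -0.01, -26.66]), array([-0.3126, -0.0776,  0.001 ]))
```

send_rows([
  [[0, 0, -9], [-0.06, -0.015, 0], 0.087],
  [[0, 0, -18], [-0.12, -0.03, 0], 0.087],
  [[0, 0, -26.7], [-0.18, -0.045, 0], 0.087],
  [[0, 0, -26.7], [-0.24, -0.06, 0], 0.087],
  [[0, 0, -26.7], [-0.3, -0.075, 0], 0.087],
], squeeze=20)

```text
time: 1.02
tcp_pos: [0.495, 0.3846, 0.2228]
tool_rot: [-0.029, 1.0, 0.0, 0.0]
wrist_force: [0.2, 0.3, 0.2]
finger_gap: 0.0872
gripper_force: 0.0
```

```bash
python3 - <<'E'
from h import *
from cell import camera,state
s=state();print(s['time'],s['tcp_pos'],s['qd'])
R,_=toolR(np.radians(3.3))
print(step(s,[.504,.3785,.125],R))
E
```

```text
1.025 [0.495  0.3846 0.2228] [-0.7583  0.2491 -0.2879  0.0019  0.0374 -0.7522]
(array([0.02, 0.03, 0.04]), array([-0.0086, -0.0067,  0.0978]))
```

send_rows([
  [[0, 0, 0], [-0.0105, -0.0075, 0], 0.087],
  [[0, 0, 0], [-0.0105, -0.0075, 0.03], 0.087],
  [[0, 0, 0], [-0.0105, -0.0075, 0.07], 0.087],
  [[0, 0, 0], [-0.0105, -0.0075, 0.098], 0.087],
  [[0, 0, 0], [-0.0105, -0.0075, 0.098], 0.087],
])

```text
time: 1.65
tcp_pos: [0.5018, 0.3785, 0.1215]
tool_rot: [-0.029, 1.0, -0.001, -0.003]
wrist_force: [-0.8, -0.2, -0.0]
finger_gap: 0.0869
gripper_force: 0.0
```

```bash
python3 - <<'E'
from h import *
from cell import camera,state
s=state();print(s['time'],s['tcp_pos'],Ro.from_quat(s['tool_rot']).as_matrix(),s['wrist_force'])
t=camera('side')['img'];u=camera('top')['img']
f=lambda im,x0,y0:cv2.resize(im[y0:y0+160,x0:x0+130],None,fx=3,fy=3,interpolation=cv2.INTER_CUBIC)
cv2.imwrite('pics/g1.png',np.hstack([f(t,250,200),f(u,130,180)]))
E
```

```text
1.65 [0.5018 0.3785 0.1215] [[-0.9982 -0.0589 -0.0055]
 [-0.0589  0.9983 -0.0028]
 [ 0.0056 -0.0025 -1.    ]] [-0.7855 -0.1897 -0.0439]
```

View pics/g1.png

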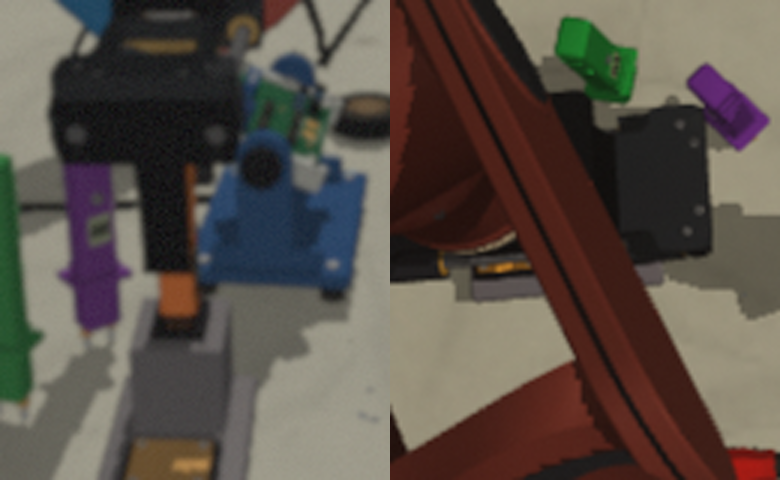

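```bash
python3 - <<'E'
from h import *
from cell import camera,state
s=camera('side')
p=np.array([.5018,.3785,.1215]);y=np.array([-.0589,.998,0])
for d in(.0435,.058): print('finger',proj(s,p+y*d))
for x in(.500,.504,.508):
  for z in(.09,.11): print(x,z,proj(s,[x,.3785+.012,z]))
E
```

```text
finger [306.5061 288.2388]
finger [305.0845 293.2899]
0.5 0.09 [311.0715 297.2175]
0.5 0.11 [310.4803 285.0937]
0.504 0.09 [308.4035 297.0946]
0.504 0.11 [307.7849 284.9798]
0.508 0.09 [305.74   296.9718]
0.508 0.11 [305.0941 284.866 ]
```

Corrected for perspective, the finger and tester line up in x to about 1 mm, so I'll close the gripper.

send_rows([
  [[0, 0, 0], [0, 0, 0], 0.05],
  [[0, 0, 0], [0, 0, 0], 0.02],
  [[0, 0, 0], [0, 0, 0], 0.015],
  [[0, 0, 0], [0, 0, 0], 0.01],
  [[0, 0, 0], [0, 0, 0], 0.01],
], squeeze=30)

```text
time: 2.42
tcp_pos: [0.5044, 0.379, 0.1245]
tool_rot: [-0.029, 1.0, -0.0, -0.0]
wrist_force: [-0.0, 0.6, -0.1]
finger_gap: 0.045
gripper_force: 0.0
```

send_rows([
  [[0, 0, 0], [0, 0, 0], 0.01],
  [[0, 0, 0], [0, 0, 0], 0.01],
  [[0, 0, 0], [0, 0, 0], 0.01],
  [[0, 0, 0], [0, 0, 0], 0.01],
  [[0, 0, 0], [0, 0, 0], 0.01],
])

```text
time: 3.05
tcp_pos: [0.5044, 0.379, 0.1245]
tool_rot: [-0.029, 1.0, -0.0, -0.0]
wrist_force: [0.3, 0.2, -0.4]
finger_gap: 0.0238
gripper_force: 29.9
```

send_rows([
  [[0, 0, 0], [0, 0, -0.02], 0.01],
  [[0, 0, 0], [0, 0, -0.055], 0.01],
  [[0, 0, 0], [0, 0, -0.065], 0.01],
  [[0, 0, 0], [0, 0.03, -0.065], 0.01],
  [[0, 0, 0], [0, 0.064, -0.06], 0.01],
])

```text
time: 3.68
tcp_pos: [0.5012, 0.4434, 0.1855]
tool_rot: [-0.028, 1.0, 0.0, 0.001]
wrist_force: [0.1, 0.1, -1.7]
finger_gap: 0.0238
gripper_force: 29.9
```

send_rows([
  [[0, 0, 0], [0, 0, 0.02], 0.01],
  [[0, 0, 0], [0, 0, 0.035], 0.01],
  [[0, 0, 0], [0, 0, 0.045], 0.01],
  [[0, 0, 0], [0, 0, 0.05], 0.01],
  [[0, 0, 0], [0, 0, 0.05], 0.01],
])

```text
time: 4.3
tcp_pos: [0.5008, 0.4424, 0.1343]
tool_rot: [-0.029, 1.0, -0.0, -0.0]
wrist_force: [0.1, 0.9, -1.1]
finger_gap: 0.0241
gripper_force: 29.9
```

```bash
python3 - <<'E'
from h import *
from cell import camera,state
s=state();print(s['tcp_pos'],s['wrist_force'],s['wrist_torque'])
t=camera('side')['img']
cv2.imwrite('pics/z1.png',cv2.resize(t[210:390,230:390],None,fx=3,fy=3,interpolation=cv2.INTER_CUBIC))
E
```

```text
[0.5008 0.4424 0.1343] [ 0.1046  0.8893 -1.0506] [-0.0041 -0.0248 -0.0215]
```

View pics/z1.png

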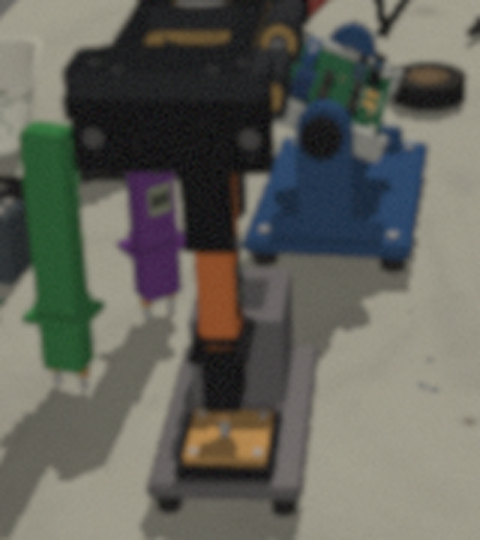

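The tester is upright over the plate at about (225,420), with its pins just above the brass. I'll press down slowly.

send_rows([
  [[0, 0, 0], [0, 0, 0.002], 0.01],
  [[0, 0, 0], [0, 0, 0.004], 0.01],
  [[0, 0, 0], [0, 0, 0.006], 0.01],
  [[0, 0, 0], [0, 0, 0.007], 0.01],
  [[0, 0, 0], [0, 0, 0.007], 0.01],
])

```text
time: 4.97
tcp_pos: [0.5009, 0.4431, 0.128]
tool_rot: [-0.029, 1.0, 0.0, 0.0]
wrist_force: [1.1, -0.3, 1.8]
finger_gap: 0.0234
gripper_force: 29.9
```

send_rows([
  [[0, 0, 0], [0, 0, 0.001], 0.01],
  [[0, 0, 0], [0, 0, 0.0015], 0.01],
  [[0, 0, 0], [0, 0, 0.0015], 0.01],
  [[0, 0, 0], [0, 0, 0.0015], 0.01],
  [[0, 0, 0], [0, 0, 0.0015], 0.01],
])

```text
time: 5.6
tcp_pos: [0.5009, 0.4431, 0.1263]
tool_rot: [-0.029, 1.0, 0.0, 0.0]
wrist_force: [-0.2, -0.1, 3.4]
finger_gap: 0.0236
gripper_force: 29.9
```

Force and height agree: about 5 N with the pins about 4 mm in, so the zeroing is done and nothing slipped. Next is the move to hover above the board.

send_rows([
  [[0, 0, 0], [0, 0, -0.03], 0.01],
  [[0, 0, 0], [0, 0, -0.085], 0.01],
  [[0, 0, 0], [0, 0, -0.12], 0.01],
  [[0, 0, 0], [0, -0.05, -0.12], 0.01],
  [[0, 0, 0], [0, -0.1, -0.12], 0.01],
])

```text
time: 6.22
tcp_pos: [0.5059, 0.3422, 0.2453]
tool_rot: [-0.03, 1.0, -0.0, -0.0]
wrist_force: [0.8, -0.8, -1.3]
finger_gap: 0.0238
gripper_force: 29.9
```

```bash
cat >> h.py <<'E'
YB,TB=-.007,.41
M=np.array([.4598,.163,.084])
def goal(gap,M=M):
    R,F=toolR(YB,TB); return M+F[:,2]*(.0885+.014+gap),R
E
python3 - <<'E'
from h import *
from cell import state
s=state();print(s['tcp_pos'],step(s,*goal(.045)),step(s,*goal(.015)))
E
```

```text
[0.5059 0.3422 0.2453] (array([  0.75, -23.54,   3.78]), array([ 0.1154, -0.1722,  0.0262])) (array([  0.75, -23.54,   3.78]), array([ 0.1034, -0.1729,  0.0537]))
```

send_rows([
  [[0, 0, 0], [0.02, -0.05, 0], 0.01],
  [[0.2, -6, 1], [0.05, -0.1, 0], 0.01],
  [[0.4, -14, 2.5], [0.085, -0.14, 0.005], 0.01],
  [[0.75, -23.5, 3.8], [0.115, -0.172, 0.015], 0.01],
  [[0.75, -23.5, 3.8], [0.1154, -0.172, 0.026], 0.01],
])

```text
time: 6.85
tcp_pos: [0.3976, 0.163, 0.2174]
tool_rot: [0.005, 0.979, -0.001, 0.204]
wrist_force: [1.4, 0.8, -1.1]
finger_gap: 0.0237
gripper_force: 29.9
```

send_rows([
  [[0, 0, 0], [0, 0, 0], 0.01],
  [[0, 0, 0], [0, 0, 0], 0.01],
  [[0, 0, 0], [0, 0, 0], 0.01],
])

```text
time: 7.22
tcp_pos: [0.4023, 0.1651, 0.2207]
tool_rot: [0.004, 0.979, -0.001, 0.203]
wrist_force: [-0.2, -1.0, -1.2]
finger_gap: 0.0239
gripper_force: 29.9
```

```bash
python3 - <<'E'
from h import *
from cell import state
s=state();print(s['tcp_pos'],step(s,*goal(.045)),step(s,*goal(.015)))
E
```

```text
[0.4023 0.1651 0.2207] (array([-0.01, -0.02, -0.11]), array([ 0.0017, -0.0017,  0.0008])) (array([-0.01, -0.02, -0.11]), array([ 0.0017, -0.0017,  0.0308]))
```

send_rows([
  [[0, 0, 0], [0.0017, -0.0017, 0.012], 0.01],
  [[0, 0, 0], [0.0017, -0.0017, 0.024], 0.01],
  [[0, 0, 0], [0.0017, -0.0017, 0.033], 0.01],
  [[0, 0, 0], [0.0017, -0.0017, 0.033], 0.01],
  [[0, 0, 0], [0.0017, -0.0017, 0.033], 0.01],
])

```text
time: 7.85
tcp_pos: [0.413, 0.1629, 0.1892]
tool_rot: [0.004, 0.979, -0.001, 0.204]
wrist_force: [0.6, 0.3, -1.6]
finger_gap: 0.0239
gripper_force: 29.9
```

```bash
python3 - <<'E'
from h import *
from cell import state,camera
s=state();print(s['tcp_pos'],s['wrist_force'],step(s,*goal(.012)))
R,F=toolR(YB,TB)
t=camera('top');c=camera('side')
o=s['tcp_pos']-F[:,2]*.0885
for n,p in dict(tipL=o+F@[0,.008,-.014],tipR=o+F@[0,-.008,-.014],noseM=o,noseTop=o+F@[0,0,.03]).items(): print(n,p,'side',(proj(c,p)-[315,195])*8,'top',(proj(t,p)-[285,240])*8)
for n,p in dict(L=M+F@[0,.008,0],R=M+F@[0,-.008,0]).items(): print(n,'side',(proj(c,p)-[315,195])*8,'top',(proj(t,p)-[285,240])*8)
a=cv2.resize(c['img'][195:265,315:365],(400,560),interpolation=cv2.INTER_CUBIC);b=cv2.resize(t['img'][240:300,285:335],(400,480),interpolation=cv2.INTER_CUBIC)
cv2.imwrite('pics/b1.png',np.hstack([a,cv2.copyMakeBorder(b,0,80,0,0,0)]))
E
```

```text
[0.413  0.1629 0.1892] [ 0.5525  0.2829 -1.5994] (array([-0.01,  0.01, -0.12]), array([-0.001 ,  0.0004,  0.0006]))
tipL [0.4539 0.1706 0.0952] side [327.6508 353.6085] top [222.6037 304.9124]
tipR [0.4538 0.1546 0.0952] side [334.2177 328.8937] top [295.8429 303.5126]
noseM [0.4483 0.1626 0.108 ] side [353.9133 291.6235] top [259.2048 326.2897]
noseTop [0.4363 0.1627 0.1355] side [404.0513 183.4375] top [259.17   375.7349]
L side [303.1043 397.0914] top [221.005  281.3953]
R side [310.0451 371.7789] top [293.3666 280.0085]
```

View pics/b1.png

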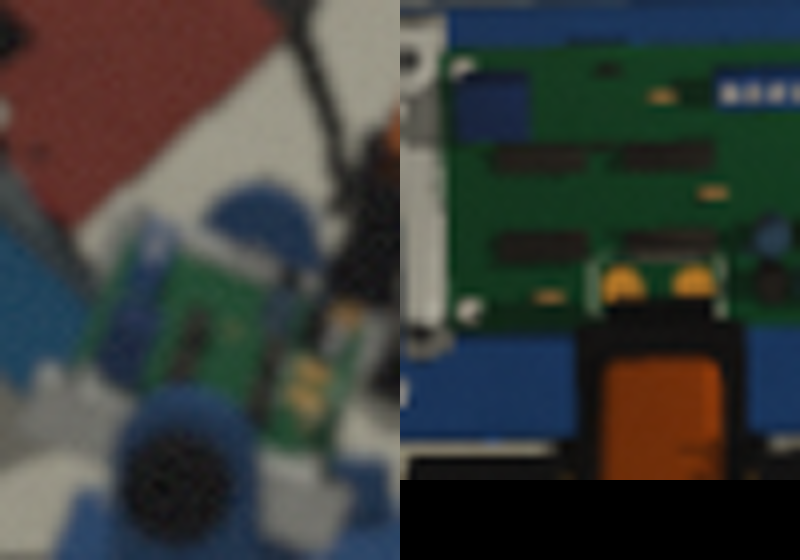

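The top view shows the lands at about (223,285) and (292,283) in the crop, matching prediction in y. The nose edge is a few px further back than predicted, so I'll measure that x offset with profiles.

```bash
python3 - <<'E'
from h import *
from cell import state,camera
s=state();R,F=toolR(YB,TB);t=camera('top')
o=s['tcp_pos']-F[:,2]*.0885
for dx in(0,-.002,-.004):
    print(dx,'nose edge',proj(t,o+F@[.009+dx,0,0]),proj(t,o+F@[.009+dx,0,.03]),'guard',[proj(t,o+F@[.014+dx,y,.035]) for y in(-.018,.018)],[proj(t,o+F@[.014+dx,y,.03])[1] for y in(0,)], 'handle edge',proj(t,o+F@[.009+dx,0,.036])[1])
v=t['img'].max(2)
print('rows 270..300');print('nose',v[268:290,315:320].mean(1).round());print('guardL',v[268:300,307:310].mean(1).round());print('guardR',v[268:300,326:328].mean(1).round())
print('orange',t['img'][276:295,312:322,2].mean(1).round())
print('guard row 290',v[289:292,300:340].mean(0).round())
E
```

```text
0 nose edge [317.2282 275.7572] [317.2185 281.8014] guard [array([328.0255, 279.7975]), array([306.287 , 280.2122])] [np.float64(278.974182333984)] handle edge 283.05535351869503
-0.002 nose edge [317.2523 276.8554] [317.2434 282.93  ] guard [array([328.0442, 280.935 ]), array([306.3185, 281.349 ])] [np.float64(280.10606732721465)] handle edge 284.19021305931494
-0.004 nose edge [317.2764 277.9524] [317.2682 284.0573] guard [array([328.0629, 282.0712]), array([306.3499, 282.4845])] [np.float64(281.2366300798797)] handle edge 285.32374059748213
rows 270..300
nose [ 44.  34.  31.  47.  57.  56.  63.  74.  61.  22.  16.  16.  17.  20.
  19.  18.  52.  98. 114. 114. 113. 113.]
guardL [50. 42. 42. 43. 55. 75. 77. 78. 77. 76. 65. 43. 23. 19. 19. 18. 21. 18.
 18. 19. 19. 20. 24. 26. 26. 25. 22. 23. 23. 23. 23. 24.]
guardR [42. 37. 36. 42. 50. 45. 37. 37. 36. 45. 54. 46. 24. 22. 22. 22. 22. 22.
 20. 19. 20. 19. 18. 20. 19. 18. 18. 16. 14. 16. 16. 18.]
orange [ 91.  32.  16.  16.  17.  19.  19.  18.  54. 100. 114. 113. 113. 113.
 113. 113. 113. 113. 113.]
guard row 290 [ 89.  88.  89.  89.  89.  89.  71.  28.  16.  26.  63.  97. 109. 111.
 111. 111. 112. 113. 114. 115. 116. 118. 120. 136. 125.  55.  19.  19.
  58.  91.  93.  93.  93.  93.  92.  91.  92.  90.  92.  92.]
```

send_rows([
  [[0, 0, 0], [-0.0027, 0, 0.003], 0.01],
  [[0, 0, 0], [-0.0027, 0, 0.006], 0.01],
  [[0, 0, 0], [-0.0027, 0, 0.009], 0.01],
  [[0, 0, 0], [-0.0027, 0, 0.009], 0.01],
  [[0, 0, 0], [-0.0027, 0, 0.009], 0.01],
])

```text
time: 8.62
tcp_pos: [0.419, 0.1628, 0.1819]
tool_rot: [0.004, 0.979, -0.001, 0.204]
wrist_force: [-0.4, 0.2, -1.0]
finger_gap: 0.0238
gripper_force: 29.9
```

```bash
python3 - <<'E'
from h import *
from cell import state,camera
s=state();R,F=toolR(YB,TB);t=camera('top');c=camera('side')
print(s['tcp_pos'],s['wrist_force'],step(s,*goal(0)))
o=s['tcp_pos']-F[:,2]*.0885
for dx in(0,-.0017):
  for n,p in dict(tipL=o+F@[dx,.008,-.014],tipR=o+F@[dx,-.008,-.014],noseM=o+F@[dx,0,0]).items(): print(n,'side',(proj(c,p)-[330,220])*14)
for n,p in dict(L=M+F@[0,.008,0],R=M+F@[0,-.008,0]).items(): print(n,'side',(proj(c,p)-[330,220])*14)
a=cv2.resize(c['img'][220:260,330:370],(560,560),interpolation=cv2.INTER_CUBIC)
cv2.imwrite('pics/b2.png',cv2.convertScaleAbs(a,alpha=1.5,beta=10))
E
```

```text
[0.419  0.1628 0.1819] [-0.3818  0.2333 -1.0288] (array([-0.01,  0.01, -0.12]), array([0.0016, 0.0005, 0.0035]))
tipL side [320.3562 317.4584]
tipR side [332.5165 273.5704]
noseM side [366.2334 209.3016]
tipL side [331.8271 322.4256]
tipR side [343.7973 278.4555]
noseM side [377.6774 214.2579]
L side [320.4325 344.91  ]
R side [332.5789 300.6131]
```

View pics/b2.png

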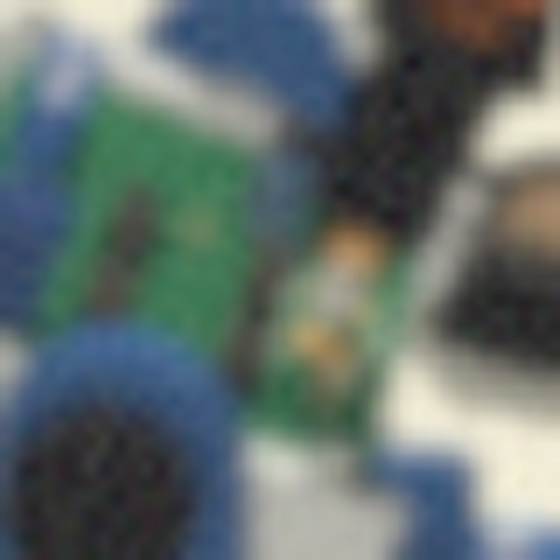

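The side view shows the left pin's collar at (355,245), its grey end near (325,315), and the left land right under it at (318,345). The x error is about 1 mm, so I'll trim it and press lightly.

send_rows([
  [[0, 0, 0], [0.001, 0, 0.0015], 0.01],
  [[0, 0, 0], [0.001, 0, 0.003], 0.01],
  [[0, 0, 0], [0.001, 0, 0.0045], 0.01],
  [[0, 0, 0], [0.001, 0, 0.0055], 0.01],
  [[0, 0, 0], [0.001, 0, 0.0055], 0.01],
])

```text
time: 9.35
tcp_pos: [0.4203, 0.1629, 0.1766]
tool_rot: [0.004, 0.979, -0.001, 0.204]
wrist_force: [-2.6, -0.1, 2.7]
finger_gap: 0.0236
gripper_force: 29.9
```

```bash
python3 - <<'E'
from h import *
from cell import state
s=state();R,F=toolR(YB,TB)
print(s['tcp_pos'],s['wrist_force'],'normal',F[:,2]@(s['wrist_force']+[0,0,1.45]),s['wrist_torque'],step(s,*goal(0)))
E
```

```text
[0.4203 0.1629 0.1766] [-2.6372 -0.0544  2.7175] normal 4.873127664637247 [ 0.0227  0.6469 -0.    ] (array([-0.01,  0.01, -0.12]), array([ 0.0007,  0.0004, -0.0019]))
```

send_rows([
  [[0, 0, 0], [0, 0, 0], 0.01],
  [[0, 0, 0], [0, 0, 0], 0.01],
  [[0, 0, 0], [0, 0, 0], 0.01],
  [[0, 0, 0], [0, 0, 0], 0.01],
])

```text
time: 9.85
tcp_pos: [0.4203, 0.1628, 0.1765]
tool_rot: [0.004, 0.979, -0.001, 0.204]
wrist_force: [-3.1, 0.0, 0.6]
finger_gap: 0.0242
gripper_force: 29.9
```

```bash
python3 - <<'E'
from h import *
from cell import state,camera
R,F=toolR(YB,TB);f=[]
for i in range(6):
    c=camera('side');t=camera('top');s=state();f.append(np.r_[s['wrist_force'],s['wrist_torque']])
f=np.mean(f,0);print(s['tcp_pos'],f,'normal',F[:,2]@(f[:3]+[0,0,1.45]))
k=lambda a:cv2.convertScaleAbs(a,alpha=1.5,beta=10)
a=cv2.resize(c['img'][225:255,335:365],(560,560),interpolation=cv2.INTER_CUBIC)
b=cv2.resize(t['img'][262:292,305:330],(230,276),interpolation=cv2.INTER_CUBIC)
cv2.imwrite('pics/b3.png',k(np.hstack([a,cv2.copyMakeBorder(b,0,284,0,0,0)])))
v=t['img'].max(2);print(v[268:290,315:320].mean(1).round())
E
```

```text
[0.4203 0.1628 0.1765] [-2.2106 -0.0759  1.5926  0.0177  0.6105 -0.002 ] normal 3.671331463518136
[ 45.  34.  31.  46.  54.  34.  17.  16.  17.  19.  20.  19.  42.  89.
 115. 114. 114. 114. 114. 114. 114. 114.]
```

View pics/b3.png

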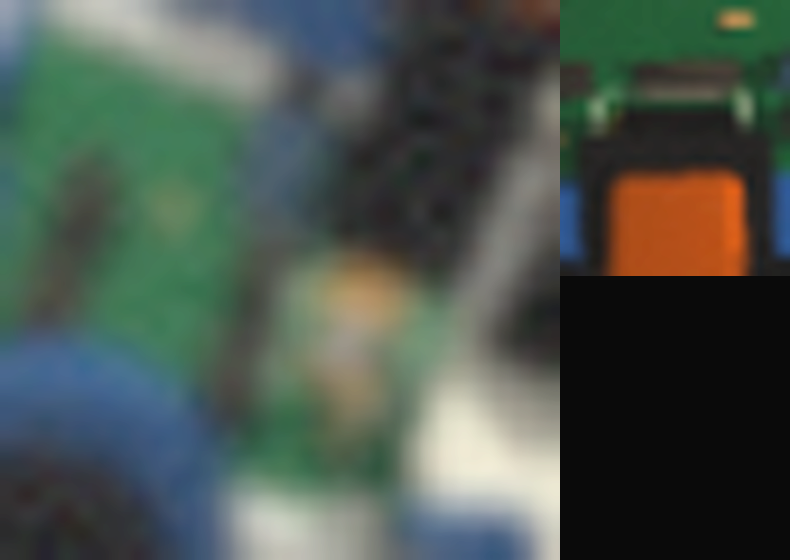

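The pins sit on the lands in the white frame, within about 1 mm, and the board has not moved. The mean normal force is 3.7 N, or about 2.6 mm of pin travel, so I'll press 1.2 mm more to reach half travel.

send_rows([
  [[0, 0, 0], [0, 0, 0.0006], 0.01],
  [[0, 0, 0], [0, 0, 0.0012], 0.01],
  [[0, 0, 0], [0, 0, 0.0012], 0.01],
  [[0, 0, 0], [0, 0, 0.0012], 0.01],
  [[0, 0, 0], [0, 0, 0.0012], 0.01],
])

```text
time: 11.08
tcp_pos: [0.4207, 0.1628, 0.1754]
tool_rot: [0.004, 0.979, -0.001, 0.204]
wrist_force: [-3.1, 0.1, 2.4]
finger_gap: 0.0239
gripper_force: 29.9
```

```bash
python3 - <<'E'
from h import *
from cell import state,camera,hand_in
R,F=toolR(YB,TB);f=[]
for i in range(6):
    camera('top');s=state();f.append(s['wrist_force'])
f=np.mean(f,0);n=F[:,2]@(f+[0,0,1.45]);print(s['tcp_pos'],f,'normal',n)
if 3<n<6.5: print(hand_in())
E
```

```text
[0.4208 0.1629 0.1754] [-2.6677  0.0833  2.5018] normal 4.687831758561834
the job is handed in; nothing more can be done
None
```

I zeroed the tester on the brass plate and handed the job in with it held square on the two gold lands; the normal force was about 4.7 N, so both pins were about half pushed in, but the hand-in returned no verdict.

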